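# Load the water-filter cartridge and clamp it home

### The job

Put the blue filter cartridge upright into the black cup of the water-filter unit, feeling gently for the bore, and let go of it while it still stands proud on the stiff seat. Then swing the hinged clamp down by its red bar so that the clamp, not the hand, drives the cartridge fully home; stop as soon as it bottoms so as not to crush it, let go and leave the clamp shut. Leave the other things where they stand.

Things in the scene. Friction and masses are not known exactly. Their poses are not given: they have to be found in the camera images.
- press: Water-filter unit, heavy and fixed: grey base 185 x 116 mm, 18 mm high (own x -53 to +133 mm), white round collar with a black cup in it, two grey hinge towers behind the cup (125 mm high), steel spout at +y. Origin on the worktop under the collar's centre; own x points from the cup to the hinge, z up.
- cup_mark (a point): Collar's centre (88 mm outer diameter) at the height of the black cup's flat rim, 60 mm above the worktop. The cup (60 mm outer, bore 46 mm) is stuck off-centre in the collar: its bore's axis is 3.5 mm from this point, in a direction that differs each time and that no listed pose gives. Feel for it gently: the cartridge tolerates 30 N against the unit.
- clamp_hinge (a point): Middle of the clamp's hinge axis, 90 mm behind the cup's marked centre (own x of the unit) and 110 mm above the worktop; the axis runs along the unit's own y.
- clamp (a joint): Clamp angle, rad: 0 = shut (level, from the hinge over the cup toward the unit's -x), 1.57 = upright; starts at 1.7 to 1.95. Stiff hinge (0.4 N m), stays where left. At angle q the bar is 170 cos q mm toward -x of the hinge and 170 sin q mm above it. It is stopped by the cartridge bottoming at about 0 (own stop -0.06). Driving the cartridge takes about 7 to 9 N at the bar.
- clamp_bar (a point): Centre of the clamp's red round grip bar, 14 mm diameter, along the unit's y, between two flat aluminium side arms that leave 80 mm clear between them. It can be pinched across and turns in the fingers.
- pad_face (a point): Lowest point of the domed black rubber pressure pad under the clamp's cross-piece, 90 mm from the hinge; with the clamp shut its lowest point is 97 mm above the worktop. More than 70 N from it crushes the cartridge (about 35 N at the bar).
- cartridge_centre (a point): Centre (half-way up) of the blue filter cartridge with a white band near its top: solid cylinder 44 mm in diameter, 75 mm high, foot edge bevelled 1.5 mm, 0.08 to 0.17 kg; z along its axis. It stands loose on the worktop, left or right of the unit. Standing on the raised seat its centre is about 69 mm above the worktop; fully home, 59 mm.
- cartridge: The same cartridge; origin at the centre of its foot.
- shot_glass: Small clear glass, 55 mm wide, 63 mm high, origin at its foot. Leave it alone.
- salt_shaker: Glass salt shaker with grey cap, 44 mm wide, 90 mm high, origin at its foot. Leave it alone.
- dip_bowl: Grey stoneware bowl, 105 mm wide, 58 mm high, origin at its foot. Leave it alone.
- seat_mark (a point): Point under cup_mark at the starting height of the orange seat inside the cup, 32 mm above the worktop, 28 mm below the cup's rim. The seat slides down 10 mm to its stop only under about 14 N (stiff friction, no spring), and stays where it is pushed.
There are look-alikes about, which are no part of the job. Of the things like the cartridge, leave any that is purple or yellow; of the rest the larger one is meant.

How it is judged:
By the outcome, as a careful person would: the job done as asked, in the order asked, and still so for the second after the job is handed in, with the robot touching nothing.
It also fails if it takes over 72 s, if anything falls off the work surface, if the arm or the gripper's body presses on something with over 40 N, if the wrist force passes 120 N, or if a joint passes its speed limit or range.

### The arm

A 6-joint arm with a two-finger parallel gripper is mounted at the origin on a cart in front of the work surface, level with it; the furniture and walls round the work are solid. World frame = base frame: x ahead of the robot, y to its left, z up, the work surface at z = 0. Lengths are in mm, angles in rad, forces in N, time in s.
With the tool pointing down it reaches from about 300 to 1000 mm from the base axis. Payload 5.1 kg.
Tool frame: the origin (TCP) lies midway between the tips of the shut fingers; the grasp point (between the pads) lies 19 mm behind it; z points along the fingers, y is the line along which they close (so a half turn about z gives the same grasp; the last joint's range is limited). The gripper opens to 95 mm and grips with 3 to 60 N. Pads are 20 mm wide; open, the fingers measure 119 mm over their backs; the gripper's body (75 mm by 180 mm) begins 59 mm behind the grasp point.
Start: joints at [-1.243, 0.124, 1.65, -0, 1.367, -0.083], TCP at [259.54, -595.922, 214.656] pointing down, gripper open.
Joint ranges: [-2.61, 2.61], [-1.02, 2.33], [0.03, 2.71], [-1.35, 4.49], [0.32, 2.68], [-2.91, 2.91]. Speed limits (rad/s): [2.57, 2.57, 3.14, 3.14, 3.14, 3.14].

### API

Orientations are given as a unit quaternion [w, x, y, z].
In Python, from bench import sensors, viewer, workorder gives the robot as it stands.
- The arm moves only by the tool drive_tool, never from a script. Its argument "motion" is a list of rows, each a list of 3 entries, a list of its own where there are three numbers: the shift along the tool's x, y, z in mm, then the turn about the tool's z in rad, then the finger opening in mm, from 0 to 95.1. A call has 1 to 12 rows; each row is the pose to reach, as a shift and turn from the pose commanded when the call began, along the tool's axes at that moment; what a row does not reach only later rows make up. A row lasts 1/10 s, in which the tool goes at most 50 mm and 8.59 degrees, less where a joint would pass 70% of its speed; a pose out of reach is approached as far as the arm can. A call with a gripper value outside its range is refused whole. The fingers move at their own pace and stop on an object; "force" is the grip in N (left out, the last holds). Time passes only in rows, so rows that repeat a pose let the fingers close. It gives the time, the measured TCP pose, the force, the opening and the grip force at its end, in the units of the state.
- sensors.state(): the state, without advancing time (a new reading comes with each control period).
- viewer.get_image(name): name is "scene" or "top"; returns the picture (400x640x3 uint8, red, green, blue); there is no depth.
- viewer.camera_info(name): a dict with "K" (3x3 intrinsics, pixels), "k1" (the pictures are not rectified: a ray, as slopes to the right and down, at radius r is drawn at 1 + k1 r^2 times it, then the intrinsics apply), "world_from_camera" (4x4, takes a point from camera to world coordinates). Camera axes: x right, y up, looking along -z (the intrinsics and any distortion apply to the point x, -y, -z); pixel columns grow to the right and rows downward; lengths in mm; the calibration is good to about 2 mm. A picture is of the moment at which its call begins. camera_info takes no time and is no camera call.
- workorder.hand_in(): hands the job in; it is judged then, once.
The state is a dict: "clock": time; "joint_pos": joint angles; "qd": joint speeds; "tau": joint torques, N m; "eef_pos": TCP position; "orientation": TCP orientation; "ft_force": force on the tool from outside, world axes, zero at the start; "wrist_torque": the same for the moment, N m; "finger_gap": finger opening in mm; "gripper_force": force on a finger pad.
Only numpy, scipy, OpenCV 4.12 (cv2) and the standard library are available. Lean on these libraries where they do the work, as an engineer would, in place of code of your own. Each camera call takes 0.05 s, during which the arm holds its last target. There are 200 camera calls.

## Working session

There is one attempt and no reset: what is moved stays moved. The work goes in short steps, Python scripts to look and compute and a tool call to move; the robot and the scene stay as the last step left them, time stands still between calls to the robot, and variables do not carry over. Pictures are saved under pics/ and viewed, at most 13 in all, crops included, and the job is handed in when it is done.

Besides the shell and the picture viewer there is one more tool, called after "Emit:" as name([rows], argument=value, ...), one row to a line, values as JSON. drive_tool: Moves the arm, as the interface text tells. Its arguments: {"type":"object","properties":{"motion":{"type":"array"},"force":{"type":"number"}},"required":["motion"]}

```bash
mkdir -p pics
cat > h.py <<'E'
import numpy as np, cv2
from bench import sensors, viewer, workorder
def shot(n,f):
    im=viewer.get_image(n); cv2.imwrite(f,cv2.cvtColor(im,cv2.COLOR_RGB2BGR)); return im
def ray(n,u,v):
    c=viewer.camera_info(n);K=np.array(c["K"]);T=np.array(c["world_from_camera"]);k=c["k1"]
    a=np.array([(u-K[0,2])/K[0,0],(v-K[1,2])/K[1,1]]);s=a.copy()
    for _ in range(30): s=a/(1+k*(s@s))
    d=T[:3,:3]@np.array([s[0],-s[1],-1.]);return T[:3,3],d/np.linalg.norm(d)
def onz(n,u,v,z):
    o,d=ray(n,u,v);return o+d*(z-o[2])/d[2]
def proj(n,p):
    c=viewer.camera_info(n);K=np.array(c["K"]);T=np.array(c["world_from_camera"]);k=c["k1"]
    q=T[:3,:3].T@(np.array(p,float)-T[:3,3]);s=np.array([q[0],-q[1]])/-q[2];s=s*(1+k*(s@s))
    return K[0,0]*s[0]+K[0,2],K[1,1]*s[1]+K[1,2]
def tri(n1,p1,n2,p2):
    o1,d1=ray(n1,*p1);o2,d2=ray(n2,*p2)
    t=np.linalg.lstsq(np.stack([d1,-d2],1),o2-o1,rcond=None)[0]
    a=o1+d1*t[0];b=o2+d2*t[1];return (a+b)/2,np.linalg.norm(a-b)
E
python3 - <<'E'
from h import *
shot("scene","pics/s1.png");shot("top","pics/t1.png")
for n in("scene","top"):
    c=viewer.camera_info(n);print(n,np.round(c["K"],1).tolist(),c["k1"],np.round(c["world_from_camera"],3).tolist())
s=sensors.state();print(s)
E
```

```text
scene [[458.2, 0.0, 322.6], [0.0, 458.2, 205.1], [0.0, 0.0, 1.0]] -0.07838678371058865 [[-0.832, 0.239, -0.5, 46.203], [-0.555, -0.36, 0.75, 815.337], [-0.0, 0.902, 0.432, 535.315], [0.0, 0.0, 0.0, 1.0]]
top [[451.4, 0.0, 322.0], [0.0, 451.4, 199.5], [0.0, 0.0, 1.0]] -0.00490054326696438 [[-0.026, 0.999, -0.039, 489.594], [-0.999, -0.026, 0.019, 22.4], [0.018, 0.04, 0.999, 1392.458], [0.0, 0.0, 0.0, 1.0]]
{'clock': 0.1, 'joint_pos': array([-1.24260861e+00,  1.24447185e-01,  1.65152199e+00,  1.91278584e-05,
        1.36745394e+00, -8.26157587e-02]), 'qd': array([ 0.00027597, -0.00320165, -0.0033829 ,  0.00033582,  0.00155807,
        0.00047301]), 'tau': array([ 7.07868694e-04, -4.18877864e+01, -3.61096573e+01,  7.75970751e-02,
        4.61737881e-02, -6.44273200e-05]), 'eef_pos': array([ 259.36227507, -595.40013113,  213.51435596]), 'orientation': array([-9.09485402e-04,  9.78979111e-01,  2.03958482e-01, -1.02800507e-04]), 'ft_force': array([ 0.08508027, -0.03620043, -0.50896982]), 'wrist_torque': array([-0.03399377, -0.04184001, -0.02316016]), 'gripper_force': 0.0, 'finger_gap': 95.1756907336591}
```

View pics/s1.png

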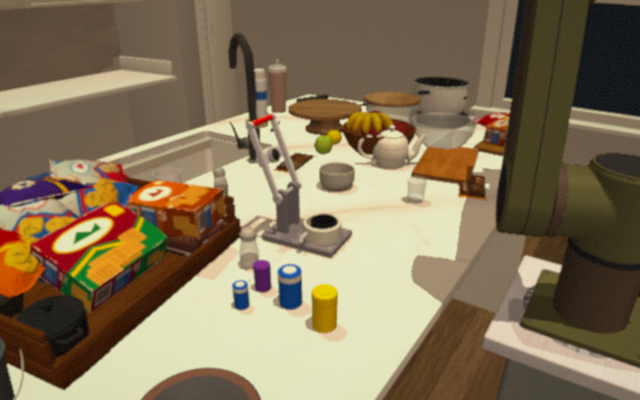

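View pics/t1.png

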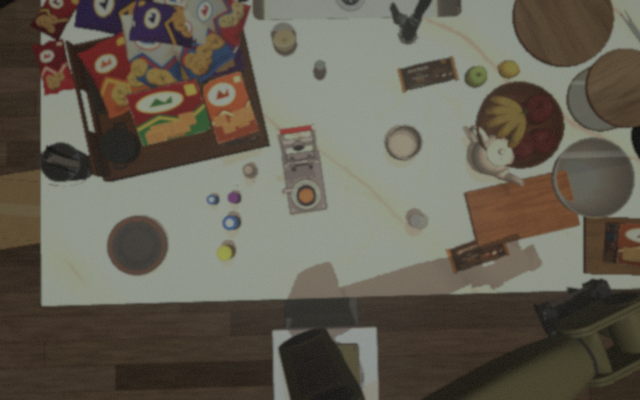

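Candidates: large blue at scene (290,286) / top (231,222), small blue (241,294) / (212,199), purple (262,276), yellow (324,308). The purple and yellow ones are excluded, and the large blue is the bigger of the remaining two. I'll confirm this in a crop.

Run:
```python
from h import *
s=cv2.imread("pics/s1.png");t=cv2.imread("pics/t1.png")
a=cv2.resize(s[220:345,190:370],None,fx=4.2,fy=4.2,interpolation=cv2.INTER_CUBIC)[:,:780]
cv2.imwrite("pics/c1.png",a[:580])
b=cv2.resize(t[110:260,190:330],None,fx=4,fy=4,interpolation=cv2.INTER_CUBIC)
cv2.imwrite("pics/c2.png",b)
for n,im in(("scene",s),("top",t)):
    h=cv2.cvtColor(im,cv2.COLOR_BGR2HSV)
    for c,lo,hi in(("blue",(100,100,40),(118,255,255)),("red",(0,150,90),(8,255,255)),("orange",(5,110,60),(22,255,255))):
        m=cv2.inRange(h,lo,hi)
        k,l,st,ce=cv2.connectedComponentsWithStats(m)
        for i in range(1,k):
            if st[i,4]>25 and 180<ce[i,0]<370 and 90<ce[i,1]<345: print(n,c,st[i],ce[i].round(1))
```

```text
scene blue [256  92  10   7  58] [260.6  95.4]
scene blue [206 211   5  15  50] [207.8 218.3]
scene blue [279 266  22  12 125] [289.3 273. ]
scene blue [233 282  14   7  42] [239.7 286.1]
scene blue [280 282  21  27 490] [290.1 295.2]
scene blue [234 293  14  16 189] [241.  300.4]
scene red [252 115  21  11 118] [261.8 119.8]
scene orange [269  73  17  39 573] [277.7  90.9]
scene orange [ 289   98  127   56 2788] [344.5 119.4]
scene orange [251 114  21   8  29] [260.  117.2]
scene orange [256 120  13   7  39] [262.3 123.9]
scene orange [291 154  21  15 172] [299.3 159.5]
scene orange [276 163  12   9  62] [282.1 167.6]
scene orange [311 293  26  41 765] [324.  315.3]
top blue [226 217  11  12  32] [232.5 222.2]
top red [228  93  19  18  78] [238.  103.2]
top red [216 126  37  15 183] [231.4 133. ]
top red [282 129  16   4  26] [289.3 130.4]
top orange [ 126   72  133   90 3717] [204.1 115.9]
top orange [218  92  10   6  40] [222.   94.6]
top orange [198 134  14  10  42] [204.1 137.5]
top orange [178 136  21  12  56] [186.5 140.4]
top orange [299 189  15  14 164] [305.8 195.3]
```

View pics/c1.png

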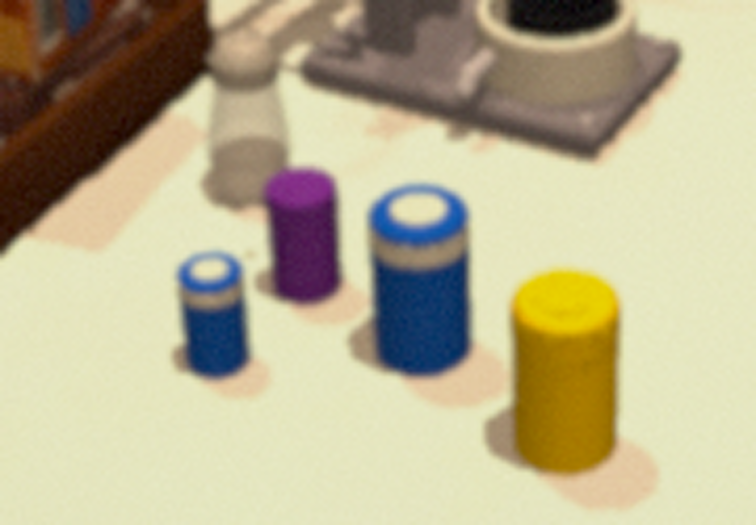

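View pics/c2.png

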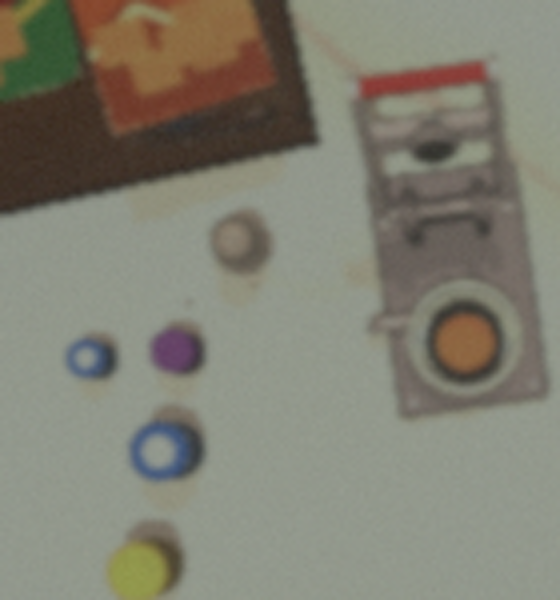

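The crops confirm it. The large blue cartridge with the white band is at scene (289.5,270.5) and top (230.2,222.5), next to purple and yellow. In the top view the collar is at about (306,195), and the red bar runs from (280.5,131) to (311.7,128).

Run:
```python
from h import *
r=lambda x:np.round(x,1)
print("cart top",r(onz("top",230.2,222.5,75)),r(onz("scene",289.5,270.5,75)),r(tri("top",(230.2,222.5),"scene",(289.5,270.5))[0]))
# orange seat, cup black, collar white
t=cv2.imread("pics/t1.png");s=cv2.imread("pics/s1.png")
print("collar",r(onz("top",306.2,195,60)),"orange",r(onz("top",305.8,195.3,32)))
P=[onz("top",x/4+190,y/4+110,18) for x,y in((402,417),(548,396),(382,270),(525,255))]
print("base",[r(p) for p in P]); 
for a,b in((0,2),(1,3)): d=P[b]-P[a];print("yaw side",np.arctan2(d[1],d[0]))
d=P[0]-P[1];print("yaw front",np.arctan2(-d[0],d[1]),np.linalg.norm(d),"frontmid",r((P[0]+P[1])/2))
# bar
print("bar",tri("top",(296.2,129.7),"scene",(261.5,120)))
for z in(255,265,275):
  a=onz("top",280.5,131,z);b=onz("top",311.7,128,z);d=a-b;print(z,r(a),r(b),np.linalg.norm(d),np.arctan2(-d[0],d[1]))
a=cv2.resize(s[205:265,255:360],None,fx=7,fy=7,interpolation=cv2.INTER_CUBIC)
b=cv2.resize(t[170:220,280:335],None,fx=7,fy=7,interpolation=cv2.INTER_CUBIC)
w=np.zeros((420+350,735,3),np.uint8);w[:420]=a;w[420:,:385]=b
cv2.imwrite("pics/c3.png",cv2.resize(w,(573,600)))
# cup dark mask fit in both
for n,im,box in(("top",t,(285,325,175,215)),("scene",s,(300,345,205,240))):
  g=im[box[2]:box[3],box[0]:box[1]].astype(int)
  m=((g.max(2)<75)|((g[...,2]-g[...,0]>60))).astype(np.uint8)
  k,l,st,ce=cv2.connectedComponentsWithStats(m)
  i=1+np.argmax(st[1:,4]);print(n,"cup",st[i],ce[i]+[box[0],box[2]])
  m=(l==i).astype(np.uint8);cn=max(cv2.findContours(m,0,1)[0],key=cv2.contourArea);print(cv2.fitEllipse(cn))
```

```text
cart top [481.3 265.7  75. ] [478.4 274.4  75. ] [482.3 267.5  69.6]
collar [556.4  43.3  60. ] orange [556.9  45.   32. ]
base [array([501.2,  93.1,  18. ]), array([514.2, -18.2,  18. ]), array([613.5, 105.7,  18. ]), array([622.3,  -3.6,  18. ])]
yaw side 0.11159961732052563
yaw side 0.13506596669226711
yaw front 0.11685438020523925 112.14671486464906 frontmid [507.7  37.5  18. ]
bar (array([711.02444605,  61.51845445, 268.127227  ]), np.float64(1.5533361416593243))
255 [710.6 101.3 255. ] [716.4  22.1 255. ] 79.4151334825699 0.0737670604195295
265 [708.6 100.6 265. ] [714.4  22.1 265. ] 78.71695254042378 0.07376706041952966
275 [706.7  99.9 275. ] [712.4  22.1 275. ] 78.01877159827762 0.07376706041952984
top cup [ 15  14  13  13 131] [306.         195.22900763]
((21.0, 20.193941116333008), (11.93312931060791, 12.238289833068848), 90.0)
scene cup [ 11  10  26  13 273] [322.94505495 221.17582418]
((22.913022994995117, 16.151168823242188), (12.1282377243042, 25.855844497680664), 87.98693084716797)
```

View pics/c3.png

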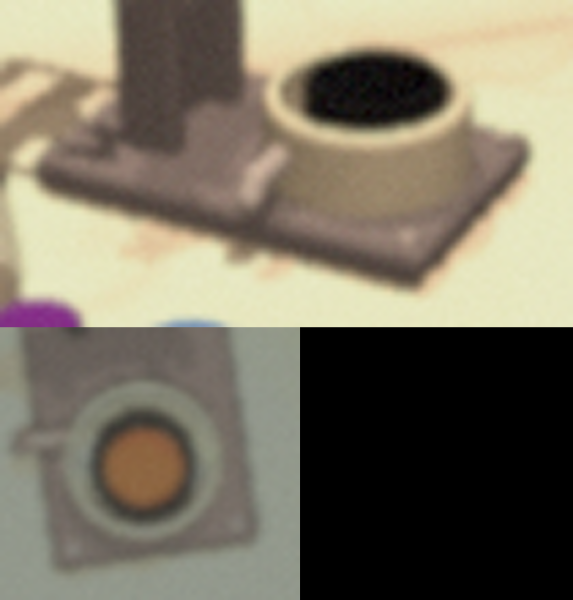

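Run:
```python
from h import *
r=lambda x:np.round(x,1)
print("cup top",r(onz("top",306,195.2,60)),"scene",r(onz("scene",322.9,221.15,60)),r(tri("top",(306,195.2),"scene",(322.9,221.15))[0]))
print("collar scene",r(onz("scene",321.9,222,60)))
t=cv2.imread("pics/t1.png");h=cv2.cvtColor(t,cv2.COLOR_BGR2HSV)
# cart in top: blue ring loosened, hull
g=t[205:240,215:250].astype(int);m=((g[...,0]-g[...,2])>25).astype(np.uint8)
cn=max(cv2.findContours(m,0,1)[0],key=cv2.contourArea);e=cv2.fitEllipse(cn);print(e);u,v=e[0][0]+215,e[0][1]+205;print(r(onz("top",u,v,75)))
s=cv2.imread("pics/s1.png");g=s[255:320,270:312].astype(int);m=((g[...,0]-g[...,2])>25)
rows=np.where(m.any(1))[0]+255;cols=np.where(m.any(0))[0]+270;print(rows.min(),rows.max(),cols.min(),cols.max())
for p in((481,266),(479,272)):
  print(p,"proj top-near/far edges & foot:",[np.round(proj("scene",(p[0]+22*np.cos(a),p[1]+22*np.sin(a),z)),1) for z,a in((75,2.158),(75,2.158+np.pi),(0,2.158))])
```

```text
cup top [555.8  43.9  60. ] scene [550.4  58.1  60. ] [557.5  44.8  52.1]
collar scene [550.   62.7  60. ]
((14.523285865783691, 17.438310623168945), (13.392410278320312, 13.734882354736328), 64.20291137695312)
[481.5 267.7  75. ]
264 308 278 300
(481, 266) proj top-near/far edges & foot: [array([290.4, 274.8]), array([291.9, 261.3]), array([291.8, 308.6])]
(479, 272) proj top-near/far edges & foot: [array([289.3, 276.7]), array([290.8, 263.1]), array([290.6, 310.7])]
```

Emit:
drive_tool([
  [[0, 0, -30], 0.05, 70],
  [[20, -50, -60], 0.1, 70],
  [[40, -100, -60], 0.15, 70],
  [[60, -150, -60], 0.2, 70],
  [[80, -200, -60], 0.25, 70],
  [[100, -250, -60], 0.29, 70],
  [[130, -300, -60], 0.29, 70],
  [[160, -350, -60], 0.29, 70],
  [[190, -400, -60], 0.29, 70],
  [[220, -450, -60], 0.29, 70],
], force=10)

```text
clock: 1.1
eef_pos: [273.6, -152.0, 274.2]
orientation: [-0.0, 0.998, 0.059, 0.0]
ft_force: [0.5, 0.4, 0.2]
finger_gap: 69.9
gripper_force: 0.0
```

Emit:
drive_tool([
  [[26, -40, 10], 0, 70],
  [[52, -80, 20], 0, 70],
  [[78, -120, 30], 0, 70],
  [[104, -160, 45], 0, 70],
  [[130, -200, 60], 0, 70],
  [[156, -240, 75], 0, 70],
  [[182, -280, 90], 0, 70],
  [[208, -320, 105], 0, 70],
  [[234, -360, 114], 0, 70],
  [[256, -392, 114], 0, 70],
  [[256, -392, 120], 0, 70],
  [[256, -392, 120], 0, 70],
])

```text
clock: 2.3
eef_pos: [480.0, 266.2, 152.8]
orientation: [0.001, 0.998, 0.061, -0.002]
ft_force: [0.1, 0.9, -0.6]
finger_gap: 69.8
gripper_force: 0.0
```

Run:
```python
from h import *
shot("top","pics/t2.png");s=shot("scene","pics/s2.png");st=sensors.state();print(st["eef_pos"],st["joint_pos"])
t=cv2.imread("pics/t2.png");s=cv2.imread("pics/s2.png")
w=np.zeros((560,800,3),np.uint8)
w[:,:400]=cv2.resize(t[150:290,180:280],(400,560),interpolation=cv2.INTER_CUBIC)
w[:,400:]=cv2.resize(s[180:320,240:340],(400,560),interpolation=cv2.INTER_CUBIC)
cv2.imwrite("pics/c4.png",w)
print(proj("top",st["eef_pos"]),proj("scene",st["eef_pos"]))
```

```text
[480.29182521 265.25691992 154.05669946] [ 4.06880493e-01 -5.28577707e-02  1.93599417e+00 -2.60549349e-04
  1.25999850e+00  1.85754785e+00]
(np.float64(225.01919552843555), np.float64(223.18943122527136)) (np.float64(290.37211652642765), np.float64(229.50504116712986))
```

View pics/c4.png

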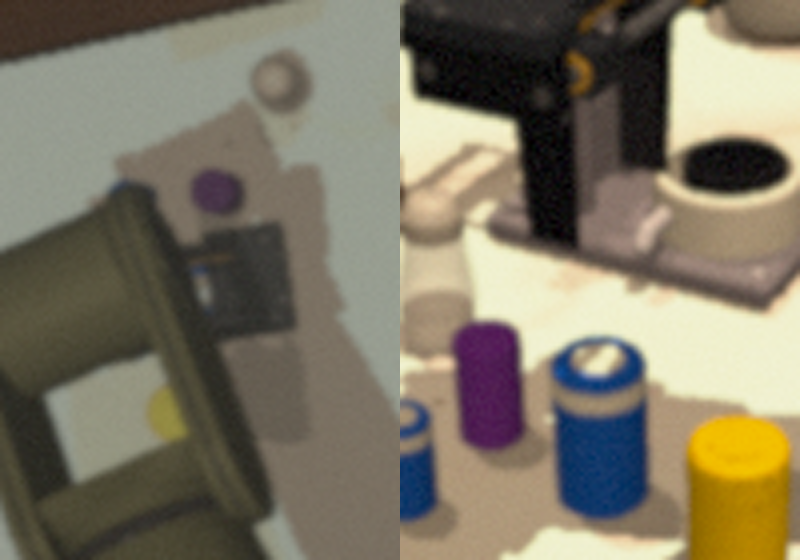

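Emit:
drive_tool([
  [[1, -2, 30], 0, 70],
  [[1, -2, 60], 0, 70],
  [[1, -2, 85], 0, 70],
  [[1, -2, 105], 0, 70],
  [[1, -2, 118], 0, 70],
  [[1, -2, 118], 0, 70],
  [[1, -2, 118], 0, 40],
  [[1, -2, 118], 0, 40],
  [[1, -2, 118], 0, 40],
  [[1, -2, 118], 0, 40],
  [[1, -2, 118], 0, 40],
  [[1, -2, 118], 0, 40],
], force=15)

```text
clock: 3.6
eef_pos: [482.5, 268.7, 37.7]
orientation: [-0.0, 0.998, 0.06, 0.001]
ft_force: [-0.7, 0.6, 4.8]
finger_gap: 43.8
gripper_force: 15.0
```

Emit:
drive_tool([
  [[0, 0, 0], 0, 40],
  [[0, 0, -25], 0, 40],
  [[0, 0, -55], 0, 40],
  [[0, 0, -80], 0, 40],
  [[5, 25, -90], 0, 40],
  [[14, 70, -90], 0, 40],
  [[24, 118, -90], 0, 40],
  [[33, 163, -90], 0, 40],
  [[41, 205, -90], 0, 40],
  [[47, 232, -90], 0, 40],
  [[47, 232, -90], 0, 40],
  [[47, 232, -90], 0, 40],
], force=25)

```text
clock: 4.8
eef_pos: [555.7, 43.3, 125.6]
orientation: [-0.0, 0.998, 0.06, -0.001]
ft_force: [-0.8, 0.4, -1.6]
finger_gap: 43.7
gripper_force: 25.0
```

Run:
```python
from h import *
s=shot("scene","pics/s3.png");st=sensors.state();print(st["eef_pos"],st["ft_force"],st["orientation"])
s=cv2.imread("pics/s3.png")
cv2.imwrite("pics/c5.png",cv2.resize(s[130:270,240:390],(750,590)[0:1]+(590,) if 0 else (600,560),interpolation=cv2.INTER_CUBIC))
```

```text
[555.58783197  43.94520478 125.66810761] [ 0.29510036 -0.20158704 -1.6795757 ] [-2.35180299e-04  9.98181348e-01  6.02744898e-02 -9.62651577e-04]
```

View pics/c5.png

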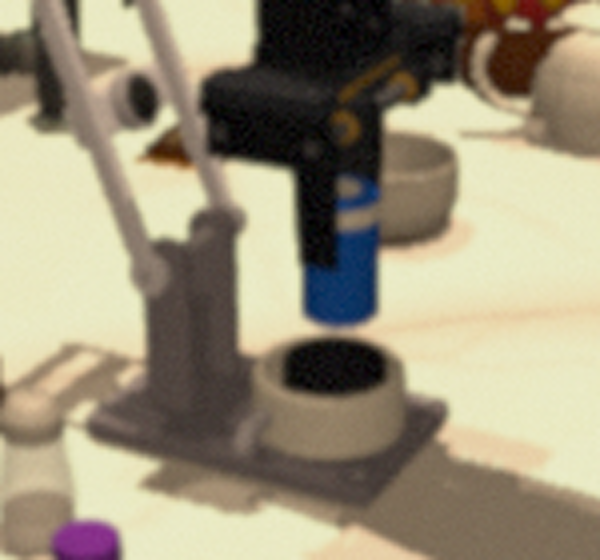

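Picture: the cartridge foot hangs at (340,307) in the crop, above the cup at (334,365), off by about 1 px. I'll shift it slightly and descend gently.

Emit:
drive_tool([
  [[1, 0, 8], 0, 40],
  [[1, 0, 16], 0, 40],
  [[1, 0, 22], 0, 40],
  [[1, 0, 25], 0, 40],
  [[1, 0, 26], 0, 40],
  [[1, 0, 27], 0, 40],
  [[1, 0, 28], 0, 40],
  [[1, 0, 28.5], 0, 40],
])

```text
clock: 5.65
eef_pos: [557.6, 43.7, 98.4]
orientation: [0.0, 0.998, 0.06, 0.0]
ft_force: [-0.6, 0.1, -1.0]
finger_gap: 43.6
gripper_force: 25.0
```

Emit:
drive_tool([
  [[0, 0, 0.5], 0, 40],
  [[0, 0, 1], 0, 40],
  [[0, 0, 1.5], 0, 40],
  [[0, 0, 2], 0, 40],
  [[0, 0, 2.5], 0, 40],
  [[0, 0, 2.5], 0, 40],
])

```text
clock: 6.25
eef_pos: [557.6, 43.9, 95.7]
orientation: [-0.0, 0.998, 0.06, 0.0]
ft_force: [-0.3, 1.2, -1.5]
finger_gap: 44.0
gripper_force: 25.0
```

Emit:
drive_tool([
  [[0, 0, 0.5], 0, 40],
  [[0, 0, 1], 0, 40],
  [[0, 0, 1.5], 0, 40],
  [[0, 0, 1.5], 0, 40],
])

```text
clock: 6.65
eef_pos: [557.5, 44.0, 94.2]
orientation: [-0.0, 0.998, 0.06, 0.0]
ft_force: [0.9, 2.1, -1.3]
finger_gap: 43.7
gripper_force: 25.0
```

Emit:
drive_tool([
  [[0, 0, 0.5], 0, 40],
  [[0, 0, 1], 0, 40],
  [[0, 0, 1.5], 0, 40],
  [[0, 0, 1.5], 0, 40],
])

```text
clock: 7.05
eef_pos: [557.5, 44.0, 92.7]
orientation: [-0.0, 0.998, 0.06, 0.0]
ft_force: [0.7, 2.8, -0.7]
finger_gap: 43.3
gripper_force: 25.0
```

Emit:
drive_tool([
  [[0, -0.5, 0], 0, 40],
  [[0, -0.5, 0.7], 0, 40],
  [[0, -0.5, 1.4], 0, 40],
  [[0, -0.5, 2.1], 0, 40],
  [[0, -0.5, 2.8], 0, 40],
  [[0, -0.5, 2.8], 0, 40],
])

```text
clock: 7.65
eef_pos: [557.2, 44.3, 89.6]
orientation: [0.0, 0.998, 0.06, -0.0]
ft_force: [1.4, 1.4, -1.0]
finger_gap: 43.6
gripper_force: 25.0
```

Emit:
drive_tool([
  [[0, -0.3, 1], 0, 40],
  [[0, -0.3, 2], 0, 40],
  [[0, -0.3, 3], 0, 40],
  [[0, -0.3, 4], 0, 40],
  [[0, -0.3, 5], 0, 40],
  [[0, -0.3, 6], 0, 40],
  [[0, -0.3, 7], 0, 40],
  [[0, -0.3, 8], 0, 40],
  [[0, -0.3, 8], 0, 40],
])

```text
clock: 8.55
eef_pos: [557.1, 44.5, 81.6]
orientation: [0.0, 0.998, 0.06, -0.0]
ft_force: [0.2, 0.9, -3.2]
finger_gap: 44.0
gripper_force: 25.0
```

Emit:
drive_tool([
  [[0, 0, 1], 0, 40],
  [[0, 0, 2], 0, 40],
  [[0, 0, 3], 0, 40],
  [[0, 0, 4], 0, 40],
  [[0, 0, 5], 0, 40],
  [[0, 0, 6], 0, 40],
  [[0, 0, 7], 0, 40],
  [[0, 0, 8], 0, 40],
  [[0, 0, 8.5], 0, 40],
  [[0, 0, 9], 0, 40],
  [[0, 0, 9], 0, 40],
])

```text
clock: 9.65
eef_pos: [557.2, 44.6, 72.8]
orientation: [-0.0, 0.998, 0.06, -0.0]
ft_force: [0.1, 0.2, -1.3]
finger_gap: 43.6
gripper_force: 25.0
```

Emit:
drive_tool([
  [[0, 0, 0.5], 0, 40],
  [[0, 0, 1], 0, 40],
  [[0, 0, 1.5], 0, 40],
  [[0, 0, 2], 0, 40],
  [[0, 0, 2], 0, 40],
])

```text
clock: 10.15
eef_pos: [557.2, 44.6, 70.7]
orientation: [-0.0, 0.998, 0.06, -0.0]
ft_force: [0.0, 0.2, -2.1]
finger_gap: 44.0
gripper_force: 25.0
```

Emit:
drive_tool([
  [[0, 0, 0], 0, 48],
  [[0, 0, 0], 0, 55],
  [[0, 0, 0], 0, 64],
  [[0, 0, 0], 0, 64],
  [[0, 0, -5], 0, 64],
  [[0, 0, -20], 0, 64],
  [[0, 0, -50], 0, 64],
  [[0, 0, -90], 0, 64],
  [[0, 0, -130], 0, 64],
  [[0, 0, -170], 0, 64],
  [[0, 0, -210], 0, 64],
  [[0, 0, -230], 0, 64],
])

```text
clock: 11.35
eef_pos: [558.6, 44.6, 307.6]
orientation: [0.0, 0.998, 0.06, 0.004]
ft_force: [1.1, 0.6, -0.1]
finger_gap: 63.7
gripper_force: 0.0
```

Run:
```python
from h import *
shot("scene","pics/s4.png");shot("top","pics/t4.png");st=sensors.state();print(st["eef_pos"],st["ft_force"],st["joint_pos"].round(2))
s=cv2.imread("pics/s4.png");t=cv2.imread("pics/t4.png")
w=np.zeros((560,800,3),np.uint8)
w[:,:400]=cv2.resize(t[100:240,250:350],(400,560),interpolation=cv2.INTER_CUBIC)
w[:,400:]=cv2.resize(s[110:250,245:345],(400,560),interpolation=cv2.INTER_CUBIC)
cv2.imwrite("pics/c6.png",w)
h=cv2.cvtColor(s,cv2.COLOR_BGR2HSV);m=cv2.inRange(h,(100,100,40),(118,255,255));m[:180]=0;m[240:]=0;ys,xs=np.where(m[:,300:345]);print(ys.min(),ys.max(),xs.min()+300,xs.max()+300)
for z in(107,97,109): print(z,proj("scene",(556.5,45,z)))
```

```text
[559.17702222  44.56614183 307.20888371] [0.80942831 1.00582203 0.13765351] [-0.02 -0.12  1.74  0.    1.51  1.43]
199 224 314 333
107 (np.float64(323.8805340817681), np.float64(199.42971643022048))
97 (np.float64(323.8771711258035), np.float64(203.49467418707167))
109 (np.float64(323.88120821065166), np.float64(198.61260526147112))
```

View pics/c6.png

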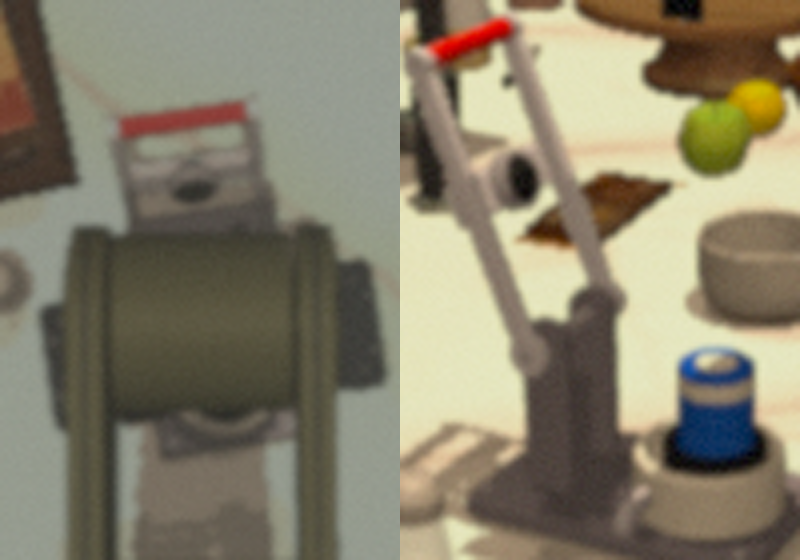

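The cartridge stands upright and proud in the cup at crop (717,365). The bar is at top (295.4,129.4), which with the hinge geometry gives about (711,62,268) and q≈1.95. Next I'll go above it with the fingers turned across the bar.

Emit:
drive_tool([
  [[0, 0, -10], -0.15, 60],
  [[15, 0, -20], -0.3, 60],
  [[35, 0, -25], -0.45, 60],
  [[55, 1, -25], -0.6, 60],
  [[75, 1, -25], -0.75, 60],
  [[95, 1, -25], -0.9, 60],
  [[115, 1, -25], -1.05, 60],
  [[130, 1, -25], -1.2, 60],
  [[145, 1, -25], -1.35, 60],
  [[153, 1, -25], -1.5, 60],
  [[153, 1, -25], -1.57, 60],
  [[153, 1, -25], -1.57, 60],
])

```text
clock: 12.65
eef_pos: [708.9, 62.0, 323.7]
orientation: [-0.001, 0.664, 0.748, -0.001]
ft_force: [-1.1, 0.4, 0.8]
finger_gap: 60.0
gripper_force: 0.0
```

Run:
```python
from h import *
shot("scene","pics/s5.png");st=sensors.state();print(st["eef_pos"],st["ft_force"],st["joint_pos"].round(2),st["orientation"].round(3))
s=cv2.imread("pics/s5.png")
cv2.imwrite("pics/c7.png",cv2.resize(s[50:200,200:350],(600,600),interpolation=cv2.INTER_CUBIC))
print(proj("scene",st["eef_pos"]))
```

```text
[708.81410748  62.01086394 324.19645309] [ 0.53589282 -0.62321811 -0.72741618] [ 0.01  0.22  1.36 -0.    1.56 -0.11] [-0.001  0.664  0.748 -0.001]
(np.float64(261.0985321109789), np.float64(95.0177237003214))
```

View pics/c7.png

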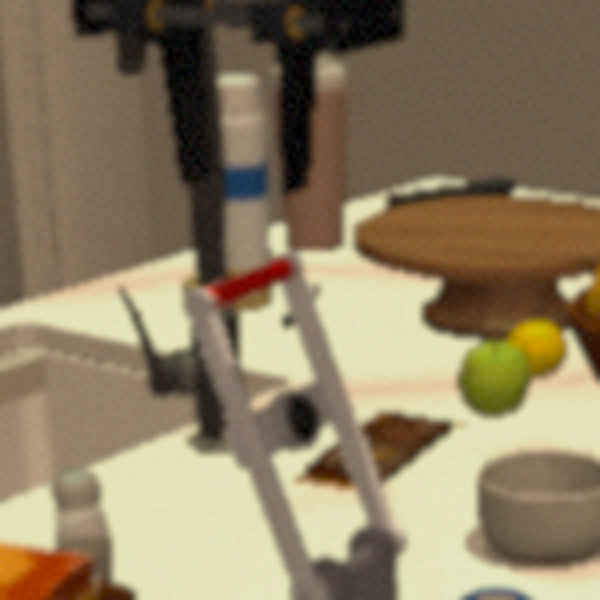

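Emit:
drive_tool([
  [[0, 2, 25], 0, 60],
  [[0, 2, 50], 0, 60],
  [[0, 2, 67], 0, 60],
  [[0, 2, 75], 0, 60],
  [[0, 2, 75], 0, 60],
  [[0, 2, 75], 0, 30],
  [[0, 2, 75], 0, 20],
  [[0, 2, 75], 0, 10],
  [[0, 2, 75], 0, 10],
  [[0, 2, 75], 0, 10],
  [[0, 2, 75], 0, 10],
  [[0, 2, 75], 0, 10],
], force=10)

```text
clock: 13.9
eef_pos: [711.4, 62.3, 250.9]
orientation: [0.0, 0.663, 0.748, 0.0]
ft_force: [0.5, -0.1, -0.1]
finger_gap: 13.9
gripper_force: 10.0
```

Emit:
drive_tool([
  [[0, -8, -3], 0, 10],
  [[0, -16, -5.5], 0, 10],
  [[0, -24.5, -7.7], 0, 10],
  [[0, -32.7, -9.4], 0, 10],
  [[0, -41, -10.6], 0, 10],
  [[0, -49.6, -11.6], 0, 10],
  [[0, -56, -12], 0, 10],
  [[0, -62.9, -12.1], 0, 10],
  [[0, -62.9, -12.1], 0, 10],
], force=15)

```text
clock: 14.8
eef_pos: [647.5, 54.6, 263.6]
orientation: [-0.001, 0.663, 0.748, -0.001]
ft_force: [-1.5, 0.9, 6.9]
finger_gap: 13.7
gripper_force: 15.0
```

Emit:
drive_tool([
  [[0, -10, -0.5], 0, 10],
  [[0, -20.5, 0.5], 0, 10],
  [[0, -30.5, 2], 0, 10],
  [[0, -40.5, 4], 0, 10],
  [[0, -50.5, 6.8], 0, 10],
  [[0, -60, 10], 0, 10],
  [[0, -69.5, 14], 0, 10],
  [[0, -78.6, 18.3], 0, 10],
  [[0, -87.5, 23.5], 0, 10],
  [[0, -96.1, 28.8], 0, 10],
  [[0, -96.1, 28.8], 0, 10],
])

```text
clock: 15.9
eef_pos: [550.9, 43.0, 232.4]
orientation: [-0.002, 0.663, 0.748, -0.002]
ft_force: [-3.0, 1.1, 0.1]
finger_gap: 13.7
gripper_force: 15.0
```

Emit:
drive_tool([
  [[0, -8.2, 6], 0, 10],
  [[0, -16.1, 12.5], 0, 10],
  [[0, -23.5, 19.4], 0, 10],
  [[0, -30.6, 26.8], 0, 10],
  [[0, -37.1, 34.6], 0, 10],
  [[0, -43.2, 42.8], 0, 10],
  [[0, -48.8, 51.3], 0, 10],
  [[0, -53.9, 60.2], 0, 10],
  [[0, -58.4, 69.3], 0, 10],
  [[0, -62.4, 78.7], 0, 10],
  [[0, -65.3, 86.7], 0, 10],
  [[0, -65.3, 86.7], 0, 10],
])

```text
clock: 17.1
eef_pos: [488.0, 35.3, 145.4]
orientation: [-0.0, 0.663, 0.748, -0.0]
ft_force: [5.4, 0.6, -4.0]
finger_gap: 13.7
gripper_force: 15.0
```

Emit:
drive_tool([
  [[0, -1, 6], 0, 10],
  [[0, -2.4, 12], 0, 10],
  [[0, -3.7, 17], 0, 10],
  [[0, -4.8, 22], 0, 10],
  [[0, -5.6, 26], 0, 10],
  [[0, -6.2, 29], 0, 10],
  [[0, -6.5, 31], 0, 10],
  [[0, -6.5, 31], 0, 10],
])

```text
clock: 17.9
eef_pos: [482.3, 34.6, 116.2]
orientation: [0.0, 0.663, 0.748, 0.0]
ft_force: [1.9, 0.8, -0.2]
finger_gap: 13.5
gripper_force: 15.0
```

Run:
```python
from h import *
s=shot("scene","pics/s6.png")
s=cv2.imread("pics/s6.png")
cv2.imwrite("pics/c8.png",cv2.resize(s[130:260,240:390],(750,600) if 0 else (690,598),interpolation=cv2.INTER_CUBIC))
```

```text
(no output)
```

View pics/c8.png

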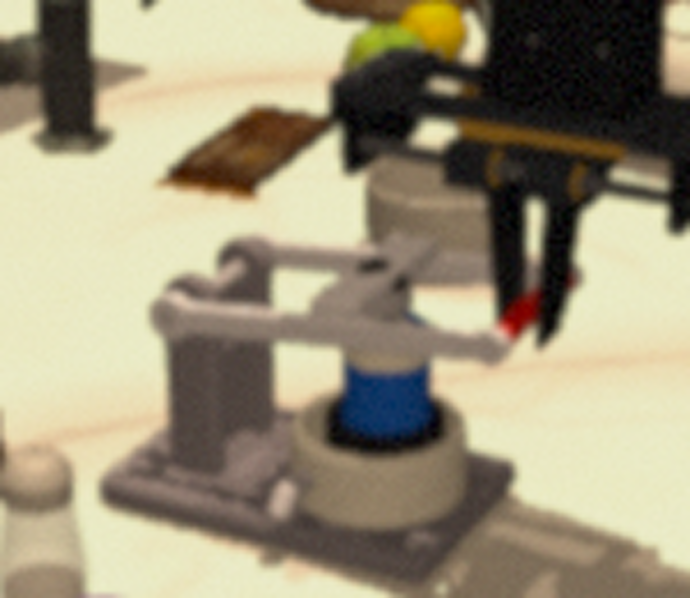

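Picture: the clamp is almost level and its pad is just over the upright cartridge. I'll now drive it down in small steps while watching the force.

Emit:
drive_tool([
  [[0, -0.3, 2], 0, 10],
  [[0, -0.6, 4], 0, 10],
  [[0, -0.8, 6], 0, 10],
  [[0, -1, 8], 0, 10],
  [[0, -1.1, 9], 0, 10],
  [[0, -1.2, 10], 0, 10],
  [[0, -1.2, 10], 0, 10],
])

```text
clock: 18.65
eef_pos: [481.6, 34.5, 107.9]
orientation: [0.0, 0.663, 0.748, 0.0]
ft_force: [-0.7, 1.1, 7.5]
finger_gap: 13.5
gripper_force: 15.0
```

Emit:
drive_tool([
  [[0, 0, 1], 0, 10],
  [[0, 0, 2], 0, 10],
  [[0, 0, 3], 0, 10],
  [[0, 0, 4], 0, 10],
  [[0, 0, 5], 0, 10],
  [[0, 0, 6], 0, 10],
  [[0, 0, 6], 0, 10],
])

```text
clock: 19.35
eef_pos: [481.3, 34.5, 101.8]
orientation: [0.0, 0.663, 0.748, 0.0]
ft_force: [-1.4, 1.2, 7.3]
finger_gap: 13.2
gripper_force: 15.0
```

Emit:
drive_tool([
  [[0, 0, 1], 0, 10],
  [[0, 0, 2], 0, 10],
  [[0, 0, 3], 0, 10],
  [[0, 0, 4], 0, 10],
  [[0, 0, 5], 0, 10],
  [[0, 0, 5], 0, 10],
])

```text
clock: 19.95
eef_pos: [481.1, 34.4, 96.7]
orientation: [0.0, 0.663, 0.748, -0.0]
ft_force: [-2.0, 0.9, 8.1]
finger_gap: 13.4
gripper_force: 15.0
```

Emit:
drive_tool([
  [[0, 0, 0.7], 0, 10],
  [[0, 0, 1.4], 0, 10],
  [[0, 0, 2], 0, 10],
  [[0, 0, 2.5], 0, 10],
  [[0, 0, 2.5], 0, 10],
])

```text
clock: 20.45
eef_pos: [481.1, 34.4, 94.4]
orientation: [-0.0, 0.663, 0.748, -0.0]
ft_force: [-3.3, 0.7, 8.5]
finger_gap: 13.2
gripper_force: 15.0
```

Emit:
drive_tool([
  [[0, 0.2, 0.5], 0, 10],
  [[0, 0.4, 1], 0, 10],
  [[0, 0.4, 1.5], 0, 10],
  [[0, 0.4, 1.5], 0, 10],
])

```text
clock: 20.85
eef_pos: [481.1, 34.4, 93.9]
orientation: [-0.001, 0.663, 0.748, -0.001]
ft_force: [-6.7, 0.4, 14.7]
finger_gap: 13.4
gripper_force: 15.0
```

Emit:
drive_tool([
  [[0, -0.5, 0.4], 0, 10],
  [[0, -0.5, 0.8], 0, 10],
  [[0, -0.5, 0.8], 0, 10],
])

```text
clock: 21.15
eef_pos: [481.1, 34.4, 93.8]
orientation: [-0.0, 0.663, 0.748, -0.0]
ft_force: [-7.3, 0.8, 18.3]
finger_gap: 13.4
gripper_force: 15.0
```

Run:
```python
from h import *
s=shot("scene","pics/s7.png");print(sensors.state()["ft_force"])
s=cv2.imread("pics/s7.png")
cv2.imwrite("pics/c9.png",cv2.resize(s[150:250,260:380],(720,600),interpolation=cv2.INTER_CUBIC))
```

```text
[-6.7242578   1.08946082 17.77780628]
```

View pics/c9.png

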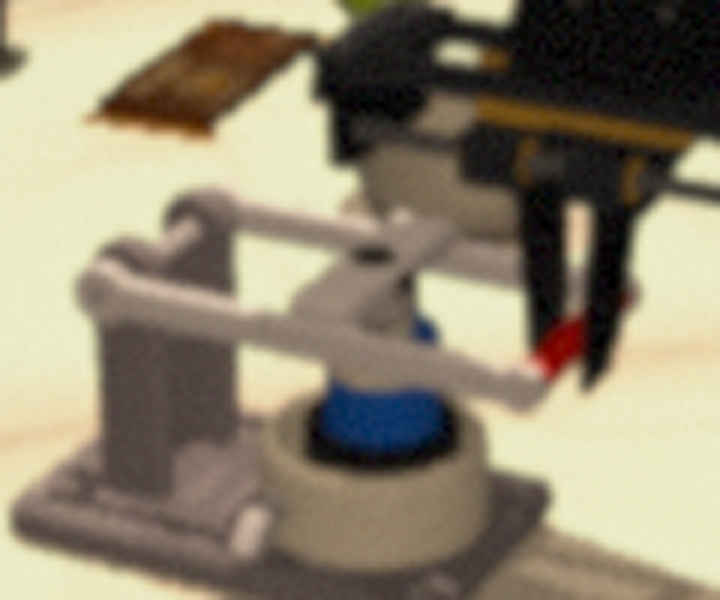

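The arm has stalled: the force rose from 8.5 to 18 N with no further travel, so the cartridge has bottomed. I'll ease off, open and withdraw straight up.

Emit:
drive_tool([
  [[0, 0.5, -1], 0, 10],
  [[0, 0.5, -1.8], 0, 10],
  [[0, 0.5, -1.8], 0, 20],
  [[0, 0.5, -1.8], 0, 34],
  [[0, 0.5, -1.8], 0, 34],
  [[0, 0.5, -1.8], 0, 34],
  [[0, 0.5, -10], 0, 34],
  [[0, 0.5, -30], 0, 34],
  [[0, 0.5, -60], 0, 34],
  [[0, 0.5, -100], 0, 34],
  [[0, 0.5, -140], 0, 34],
  [[0, 0.5, -180], 0, 34],
])

```text
clock: 22.4
eef_pos: [481.0, 34.5, 272.7]
orientation: [0.0, 0.663, 0.748, 0.0]
ft_force: [0.6, 1.1, 0.4]
finger_gap: 34.5
gripper_force: 0.0
```

Run:
```python
from h import *
s=shot("scene","pics/s8.png");st=sensors.state();print(st["ft_force"],st["eef_pos"],st["clock"])
s=cv2.imread("pics/s8.png")
yaw=.12;R=np.array([[np.cos(yaw),-np.sin(yaw)],[np.sin(yaw),np.cos(yaw)]])
h=cv2.cvtColor(s,cv2.COLOR_BGR2HSV);m=cv2.inRange(h,(0,150,90),(8,255,255));m[:180]=0;m[240:]=0;m[:,:320]=0;m[:,390:]=0
print("red bar",np.argwhere(m)[:,::-1].mean(0),m.sum()/255)
for q in(-.06,0,.03,.06,.12):
  p=R@np.array([90-170*np.cos(q),0])+[559.2,44.6];print(q,np.round(proj("scene",(*p,110+170*np.sin(q))),1))
g=cv2.resize(s[150:250,260:380],(720,600),interpolation=cv2.INTER_CUBIC);cv2.imwrite("pics/c10.png",g)
m=cv2.inRange(h,(100,100,30),(120,255,255));m[:190]=0;m[240:]=0;ys,xs=np.where(m[:,300:345]);print("blue rows",ys.min(),ys.max())
```

```text
[ 1.1376846  -1.08608244  4.63972144] [484.29508481  34.4365145  281.22483986] 22.45
red bar [356.59259259 203.90123457] 81.0
-0.06 [355.9 209.1]
0 [356.1 204.8]
0.03 [356.2 202.7]
0.06 [356.2 200.5]
0.12 [355.9 196.1]
blue rows 204 225
```

View pics/c10.png

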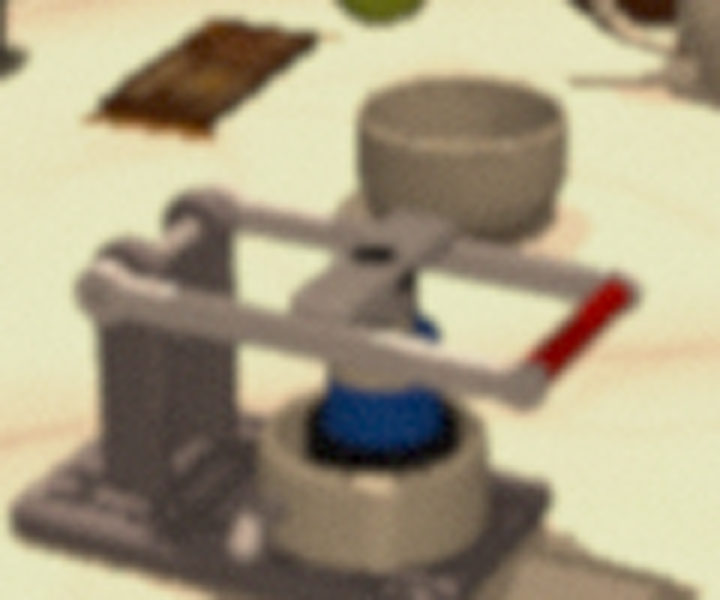

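The clamp stays shut with the hand clear. The bar is at (356.6,203.9) against 204.8 predicted for q=0, and the end TCP height puts it at about 110 mm.

```bash
python3 -c "
from bench import workorder
print(workorder.hand_in())"
```

```text
the job is handed in; nothing more can be done
None
```

I put the blue cartridge upright in the cup and let go while it stood proud. The clamp then drove it home, stopping at about 18 N at the bar when travel stalled. The clamp is left shut with the hand clear, and I handed the job in at about 22.5 s; no verdict came back.

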